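Clear the chopping board and hold the spice carousel at the red jar

ROBOT

A 6-joint arm with a two-finger parallel gripper is mounted at the origin on the work surface. World frame = base frame: x ahead of the robot, y to its left, z up, the work surface at z = 0. Lengths are in mm, angles in rad, forces in N, time in s.
With the tool pointing down it reaches from about 250 to 725 mm from the base axis. Payload 9.7 kg.
Tool frame: the origin (TCP) lies midway between the tips of the shut fingers; the grasp point (between the pads) lies r.grip_depth behind it (r.grip_depth is the distance from the TCP to the grasp point, in mm); z points along the fingers, y is the line along which they close (so a half turn about z gives the same grasp; the last joint's range is limited). The gripper opens to 85 mm and grips with 20 to 120 N. Pads are 22 mm wide; open, the fingers measure 114 mm over their backs; the gripper's body (76 mm by 85 mm) begins 54 mm behind the grasp point. The pads swing forward as they close: fully open they stand 13 mm farther back than shut.
Start: joints at [1.195, 0.087, 0.176, 1.66, 0, 1.571], TCP at [201.856, 511.616, 231.284] pointing down, gripper open.
Joint ranges: [-3.13, 3.13], [-0.85, 1.81], [-1.15, 1.24], [-2.2, 2.28], [-1.44, 1.52], [-3.14, 3.14]. Speed limits (rad/s): [2.22, 2.22, 2.57, 3.14, 3.14, 3.14].

INTERFACE

Orientations are given as a rotation vector (axis times angle).
In Python, from bench import sensors, grab_frame, camera_model, r gives the robot as it stands.
- The arm moves only by the tool servo_tool, never from a script. Its argument "deltas" is one flat list of numbers, 7 for each row, row after row: the shift along the tool's x, y, z in mm, then the turn, a rotation vector about the tool's x, y, z in degrees, then the opening, from 0 (shut) to 1 (fully open). A call has 1 to 5 rows; each row shifts and turns the commanded pose from where the row before left it, along the tool's axes as they then stand; what a row does not reach is not made up. A row lasts 1/8 s, in which the tool goes at most 62.5 mm and 10.7 degrees, less where a joint would pass 70% of its speed; a pose out of reach is approached as far as the arm can. A call is refused whole if a number of a shift passes 62.5 or a number of a turn 10.7, either way. A call with a gripper value outside its range is refused whole. The fingers move at their own pace and stop on an object; "force" is the grip in N (left out, the last holds). Time passes only in rows, so rows that do not move let the fingers close. It gives the time, the measured TCP pose, the force, the opening and the grip force at its end, in the units of the state.
- sensors.read_state(): the state, without advancing time (a new reading comes with each control period).
- grab_frame(name): name is "scene" or "top" or "wrist"; returns the picture (384x512x3 uint8, blue, green, red); there is no depth.
- camera_model(name): a dict with "fx", "fy", "cx", "cy" (pixels), "k1" (the pictures are not rectified: a ray, as slopes to the right and down, at radius r is drawn at 1 + k1 r^2 times it, then the intrinsics apply), "xyz" and "rotation" of the camera in the world; the wrist camera has in their place "T_tool_cam" (4x4, takes a point from camera to tool coordinates, whose origin is the TCP and whose axes are the flange's). Camera axes: x right, y down, z forward; pixel columns grow to the right and rows downward; lengths in mm; the calibration is good to about 2 mm. A picture is of the moment at which its call begins: read the wrist's pose just before it. camera_model takes no time and is no camera call.
- r.hand_in(): hands the job in; it is judged then, once.
The state is a dict: "time_s": time; "joints": joint angles; "dq": joint speeds; "joint_torque": joint torques, N m; "position": TCP position; "tool_rot": TCP orientation; "force": force on the tool from outside, world axes, zero at the start; "wrist_torque": the same for the moment, N m; "width": opening from 0.0 (shut) to 1.0 (fully open); "gripper_force": force on a finger pad.
Only numpy, scipy, OpenCV 4.12 (cv2) and the standard library are available. Lean on these libraries where they do the work, as an engineer would, in place of code of your own. Each camera call takes 0.05 s, during which the arm holds its last target. There are 200 camera calls.

TASK

Get the market stall's board ready for seasoning: with the scraper block, wipe the three bone chips off the chopping board into the grey tub without touching the chips with the gripper, then stand the scraper upright on the board again and let go of it. Then turn the spice carousel until the red-capped jar is lined up with the yellow pointer on its base, and keep a firm hold on the carousel so that it stays still: finish while holding it there. Leave the sauce bottle, steel cup and blue bowl where they are.

Things in the scene. Friction and masses are not known exactly. Their poses are not given: they have to be found in the camera images.
- board: fixed brown wooden chopping board, 220 (x) x 220 (y) x 45 mm high; origin at the centre of its underside; its top is 45 mm above the table. Its -y edge adjoins the tub
- tub: fixed grey open plastic tub, 230 (x) x 150 (y) x 38 mm high outside, walls 4 mm; origin at the centre of its underside; same yaw as the board. It stands against the board's -y edge (2 mm gap), centre 187 mm from the board's centre, its rim 7 mm below the board's top, so chips pushed over that edge fall in
- scraper: loose scraper block standing upright on the board near its +y edge, 0.14 to 0.28 kg: white plastic foot 120 (x) x 26 (y) x 40 mm high with a blue grip 90 (x) x 26 (y) x 26 mm high on top, 66 mm high overall; origin at the centre of its underside; gripped across y (26 mm); its long faces (+-y) wipe
- chip1: ivory-coloured loose bone chip, 22 x 16 x 9 mm, about 12 g; origin at the centre of its underside as built; starts flat on the chopping board, any yaw
- chip2: ivory-coloured loose bone chip, 22 x 16 x 9 mm, about 12 g; origin at the centre of its underside as built; starts flat on the chopping board, any yaw
- chip3: ivory-coloured loose bone chip, 22 x 16 x 9 mm, about 12 g; origin at the centre of its underside as built; starts flat on the chopping board, any yaw
- base: fixed round dark steel base of the carousel, 220 mm across, 22 mm high, with a yellow pointer sticking out at its front (-x): a bar 20 mm wide, 22 mm high, ending in a post 24 mm square, 60 mm high, 150 mm from the axis; origin at the centre of its underside, on the vertical axis of the carousel; its -x axis points along the yellow pointer
- carousel: wooden turntable, 244 mm across, turns freely about the vertical (0.04 N m friction), several turns either way. Fixed on it: five spice jars 50 mm across, tops 114 mm above the table, evenly spaced 85 mm from the axis, one cap red, four white. Origin on the axis, 24 mm above the table; red jar on its -x axis, so the jar is at the pointer when this body's yaw equals the base's
- handle (a point): centre of the black handle bar on the carousel's axis, 142 mm above the table; the bar is 64 mm long along the carousel's x axis, 16 mm thick across (y) and 42 mm high, from 120 to 162 mm above the table, above the jars; grip it across its thickness and turn
- red_cap (a point): centre of the top of the red cap, 114 mm above the table, 85 mm from the axis; turns with the carousel
- front_mark (a point): point on the line from the axis to the yellow pointer, 85 mm from the axis and 24 mm above the table; the red cap must come to be straight above it
- sauce: bystander: amber sauce bottle with black cap, 54 mm across, 150 mm high, upright; origin at the centre of its underside
- cup: bystander: steel cup, 72 mm across the rim, 80 mm high; origin at the centre of its underside
- bowl: bystander: blue ceramic bowl, 110 mm across the rim, 45 mm high; origin at the centre of its underside
Things that resemble listed ones, but are neither listed nor needed, are in the scene too. Of the things that look like the scraper, the smallest one is meant.

How it is judged (in metres and radians):
On the way, in this order (a step that is already met when the one before it is completed fails the run):
1. all three chips lie in the tub (x of chip1 in the frame of tub between -0.115 and 0.115 m and y of chip1 in the frame of tub between -0.075 and 0.075 m and height (world z) of each of chip1, chip2, chip3 below 0.034 m and x of chip2 in the frame of tub between -0.115 and 0.115 m and y of chip2 in the frame of tub between -0.075 and 0.075 m and x of chip3 in the frame of tub between -0.115 and 0.115 m and y of chip3 in the frame of tub between -0.075 and 0.075 m), for 0.2 s.
2. the scraper stands upright on the board, let go (x of scraper in the frame of board between -0.11 and 0.11 m and y of scraper in the frame of board between -0.11 and 0.11 m and z of scraper in the frame of board between 0.038 and 0.052 m and angle between scraper's own z axis and vertical below 0.15 rad and contact force between the fingers and scraper below 0.1 N and linear speed of scraper below 0.02 m/s), for 0.2 s.
At the end, for the whole second after the job is handed in: All chips in the tub; scraper upright (0.15 rad), at rest on the board, untouched; red cap horizontally within 12 mm of the line-up point at the yellow pointer; carousel still (under 0.05 rad/s) and held by the fingers with over 2 N (all of step 1 and all of step 2 and horizontal distance between red_cap and front_mark below 0.012 m and angular speed of carousel below 0.05 rad/s and contact force between the fingers and carousel above 2 N); the arm keeps its last pose, push and grip.
It fails at once if a chip is touched by the gripper (contact force between any of the fingers, the arm and chip1 above 0.5 N or contact force between any of the fingers, the arm and chip2 above 0.5 N or contact force between any of the fingers, the arm and chip3 above 0.5 N).
It fails at once if the sauce bottle is shifted more than 25 mm (distance of sauce from where it was at the start of the episode above 0.025 m).
It fails at once if the steel cup is shifted more than 25 mm (distance of cup from where it was at the start of the episode above 0.025 m).
It fails at once if the blue bowl is shifted more than 25 mm (distance of bowl from where it was at the start of the episode above 0.025 m).
It also fails if it takes over 72 s, if anything falls off the work surface, if the arm or the gripper's body presses on something with over 40 N, if the wrist force passes 120 N, or if a joint passes its speed limit or range.

## Working session

There is one attempt and no reset: what is moved stays moved. The work goes in short steps, Python scripts to look and compute and a tool call to move; the robot and the scene stay as the last step left them, time stands still between calls to the robot, and variables do not carry over. Pictures are saved under pics/ and viewed, at most 13 in all, crops included, and the job is handed in when it is done.

Besides the shell and the picture viewer there is one more tool, called after "Request:" by a JSON object that holds its "api" and its "payload", one argument or row to a line. servo_tool: Moves the arm, as the interface text tells. Its arguments: {"type":"object","properties":{"deltas":{"type":"array"},"force":{"type":"number"}},"required":["deltas"]}

```bash
mkdir -p pics; ls; cat > h.py <<'E'
import numpy as np, cv2
from scipy.spatial.transform import Rotation as R
from bench import sensors, grab_frame, camera_model, r
def ray(cam,u,v,st=None):
    m=camera_model(cam); x=(u-m["cx"])/m["fx"]; y=(v-m["cy"])/m["fy"]
    d=np.hypot(x,y); q=d
    for _ in range(20): q=d/(1+m["k1"]*q*q)
    s=q/d if d>0 else 1
    v=np.array([x*s,y*s,1])
    if cam=="wrist":
        T=np.array(m["T_tool_cam"]); Rt=R.from_rotvec(st["tool_rot"]).as_matrix()
        return Rt@T[:3,3]+np.array(st["position"]), Rt@T[:3,:3]@v
    M=np.array(m["rotation"]); M=M if M.shape==(3,3) else R.from_rotvec(M.ravel()).as_matrix()
    return np.array(m["xyz"]), M@v
def onz(cam,u,v,z,st=None):
    o,d=ray(cam,u,v,st); return (o+d*(z-o[2])/d[2]).round(1)
E
python3 - <<'E'
from h import *
s=sensors.read_state(); print(s, r.grip_depth)
for n in("top","scene"):
    im=grab_frame(n); cv2.imwrite(f"pics/{n}0.png",im); m=camera_model(n); print(n,m)
print(camera_model("wrist"))
a=cv2.imread("pics/top0.png");cv2.imwrite("pics/top0b.png",cv2.resize(a,(800,600)))
E
```

```text
pics
{'time_s': 0.0, 'joints': array([1.19502031e+00, 8.74645598e-02, 1.75130738e-01, 1.65979442e+00,
       2.54645763e-05, 1.57080814e+00]), 'dq': array([ 0.00063629,  0.0014496 ,  0.00035214, -0.00129219,  0.00069891,
        0.00107935]), 'joint_torque': array([-1.64721663e-03, -5.20386779e+01,  4.64807832e+01,  1.63442502e-02,
       -9.31343016e-05,  1.87779887e-05]), 'position': array([201.75664137, 511.41350137, 230.57885954]), 'tool_rot': array([-5.86767769e-01, -3.08603039e+00,  2.04770364e-03]), 'force': array([0.52803814, 0.66692141, 0.25452208]), 'wrist_torque': array([ 0.00744224, -0.00423994,  0.0409437 ]), 'gripper_force': 0.0, 'width': 1.0038559164158423} 18.700000000000003
top {'fx': 395.35461867480916, 'fy': 395.35461867480916, 'cx': 258.10740221462277, 'cy': 183.79765977276722, 'k1': -0.14118890218787625, 'xyz': array([ 352.34134912,  -47.96822264, 1145.46345057]), 'rotation': array([-2.21356612,  1.9861839 , -0.21859877])}
scene {'fx': 453.0602646358014, 'fy': 453.0602646358014, 'cx': 260.0997508072071, 'cy': 191.9512898654621, 'k1': -0.08993436493933016, 'xyz': array([ 985.59551682, -387.73099632, 1058.1193981 ]), 'rotation': array([-2.4223923 , -1.05281923,  0.30615675])}
{'fx': 322.9935934702684, 'fy': 322.9935934702684, 'cx': 251.27990962387238, 'cy': 187.9414225475006, 'k1': 0.01272707493015801, 'T_tool_cam': array([[ 3.72270861e-04, -9.60119759e-01, -2.79588823e-01,
         7.12419364e+01],
       [ 9.99999927e-01,  3.82136864e-04,  1.92199374e-05,
        -4.93530362e-01],
       [ 8.83877542e-05, -2.79588809e-01,  9.60119831e-01,
        -1.42283188e+02],
       [ 0.00000000e+00,  0.00000000e+00,  0.00000000e+00,
         1.00000000e+00]])}
```

View pics/top0b.png

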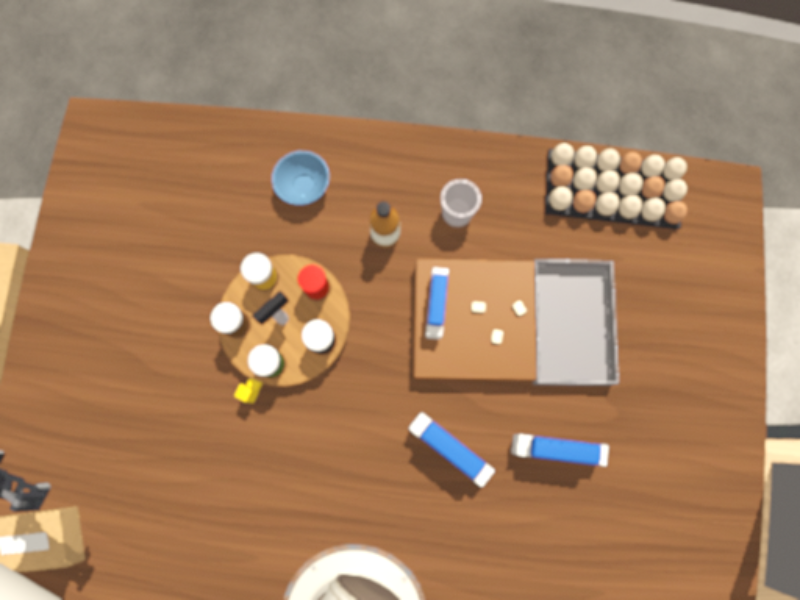

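View pics/scene0.png

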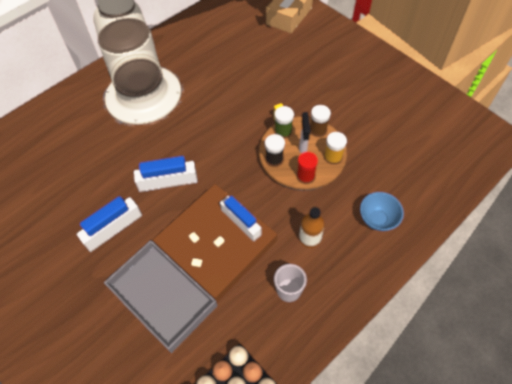

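The top view (800x600 pixels) shows the board at about (415–535, 260–380), with the tub to its right. The scraper on the board is near (437,303), the chips at (479,307), (519,308) and (497,337). The carousel is near (285,320), with the red cap at (313,281), the yellow post at (247,392) and the handle at (270,307). The scene view agrees. The two larger scrapers lie off the board.

```bash
cat > m.py <<'E'
from h import *
im=cv2.imread("pics/top0.png"); hsv=cv2.cvtColor(im,cv2.COLOR_BGR2HSV)
k=512/800
def blobs(lo,hi,box,z,name,amin=15):
    x0,y0,x1,y1=[int(b*k) for b in box]
    m=np.zeros(im.shape[:2],np.uint8); m[y0:y1,x0:x1]=cv2.inRange(hsv,lo,hi)[y0:y1,x0:x1]
    out=[]
    for c in cv2.findContours(m,cv2.RETR_EXTERNAL,cv2.CHAIN_APPROX_NONE)[0]:
        if cv2.contourArea(c)<amin: continue
        P=np.array([onz("top",*p[0],z)[:2] for p in c],np.float32)
        rc=cv2.minAreaRect(P); M=cv2.moments(P.reshape(-1,1,2)); cen=(M["m10"]/M["m00"],M["m01"]/M["m00"])
        b=cv2.boxPoints(rc); e=max((b[1]-b[0],b[2]-b[1]),key=np.linalg.norm)
        print(name,"cen",np.round(cen,1),"rect",np.round(rc[0],1),np.round(rc[1],1),"longdir deg",round(np.degrees(np.arctan2(e[1],e[0])),1))
blobs((100,150,80),(125,255,255),(415,255,470,345),111,"grip")
blobs((10,20,185),(35,120,255),(460,290,530,350),54,"chip",5)
blobs((22,200,130),(35,255,255),(225,360,275,410),60,"yellow")
blobs((0,200,90),(4,255,255),(290,255,335,305),114,"red")
blobs((0,0,190),(179,60,255),(205,240,345,385),114,"white")
blobs((0,0,0),(179,255,45),(250,285,292,325),162,"handle")
blobs((95,80,60),(115,255,255),(265,145,335,210),45,"bowl")
blobs((6,120,60),(14,255,190),(405,255,536,385),45,"board",300)
blobs((0,0,90),(179,60,190),(536,255,625,390),38,"tub",100)
E
python3 m.py
```

```text
grip cen [560.3 -84.6] rect [563.2 -84.7] [81.7 19.2] longdir deg 1.2
chip cen [ 521.5 -200. ] rect [ 521. -199.] [28.4 25.2] longdir deg 4.1
chip cen [ 577.8 -236.7] rect [ 577.7 -236.8] [31.3 24.2] longdir deg 38.6
chip cen [ 572.  -162.6] rect [ 572.5 -162.3] [25.6 28.4] longdir deg -85.3
chip cen [ 606.1 -216.3] rect [ 606.3 -219.7] [ 5.9 23.1] longdir deg -83.6
yellow cen [375.8 227.2] rect [377.  227.3] [34.  37.7] longdir deg -18.7
red cen [554.2 119.2] rect [555.4 119.8] [20.4 38.2] longdir deg -58.3
white cen [429.2 195.4] rect [429.4 194.8] [52.8 50.7] longdir deg 8.7
white cen [482. 111.] rect [481.5 111. ] [51.4 50.1] longdir deg 52.5
white cen [494.  271.8] rect [494.4 272.1] [53.7 52.3] longdir deg 71.3
white cen [586.3 233.5] rect [587.1 233.3] [53.7 52.4] longdir deg 9.1
bowl cen [785.4 195.8] rect [785.2 195.5] [103.5  96.7] longdir deg 8.1
board cen [541.3 -93.8] rect [ 551.  -152.7] [236.3 241.1] longdir deg -83.9
tub cen [ 603.6 -374.5] rect [ 566.4 -347.6] [235.7 151.3] longdir deg 3.7
```

```bash
cat >> h.py <<'E'
def go(x,y,z,ydeg):
    "tool-frame delta needed (about present axes), and turn about tool z"
    s=sensors.read_state(); M=R.from_rotvec(s["tool_rot"]).as_matrix()
    p=np.array(s["position"]); cur=np.degrees(np.arctan2(M[1,1],M[0,1]))
    print("pos",p.round(1),"ydeg",round(cur,1),"zaxis",M[:,2].round(3),"w",round(s["width"],3),"t",s["time_s"],"j",np.round(s["joints"],2))
    print("delta tool",(M.T@(np.array([x,y,z])-p)).round(1),"turn z",round(-((ydeg-cur+180)%360-180),1))
E
python3 - <<'E'
from h import *
from scipy.optimize import least_squares
W=np.array([[429.2,195.4],[482,111],[494,271.8],[586.3,233.5]])
f=least_squares(lambda p:np.hypot(*(W-p).T)-85,[500,190]); c=f.x; print("axis",c,f.fun)
print("angles",np.degrees(np.arctan2(*(W-c).T[::-1])))
y=np.array([376.5,227.3]); print("pointer",np.degrees(np.arctan2(*(y-c)[::-1])),np.hypot(*(y-c)))
go(555,-120,250,94)
E
```

```text
axis [513.94874426 189.38040518] [-0.03774264 -0.35834255 -0.20057779 -0.25778588]
angles [ 175.93717738 -112.17636769  103.60613754   31.37472278]
pointer 164.5767928365616 142.58349472874082
pos [201.8 511.4 230.7] ydeg 68.5 zaxis [-0.    -0.001 -1.   ] w 1.0 t 0.1 j [ 1.2   0.09  0.18  1.66 -0.    1.57]
delta tool [-560.3 -457.8  -18.8] turn z -25.5
```

Request:
{"api": "servo_tool", "payload": {
  "deltas": [-46,-38,-2,0,0,0,1,-46,-38,-2,0,0,0,1,-46,-38,-2,0,0,0,1,-46,-38,-2,0,0,0,1,-46,-38,-2,0,0,0,1]
}}

```text
time_s: 0.72
position: [346.5, 248.7, 241.2]
tool_rot: [0.586, 3.086, 0.0]
force: [1.9, 0.8, 0.4]
width: 1.003
gripper_force: 0.0
```

Request:
{"api": "servo_tool", "payload": {
  "deltas": [-46,-38,-2,0,0,0,1,-46,-38,-2,0,0,0,1,-46,-38,-2,0,0,0,1,-46,-38,-2,0,0,0,1,-46,-38,-2,0,0,0,1]
}}

```text
time_s: 1.35
position: [490.8, -12.7, 251.2]
tool_rot: [-0.587, -3.086, -0.0]
force: [1.3, 1.2, 0.3]
width: 0.999
gripper_force: 0.0
```

Request:
{"api": "servo_tool", "payload": {
  "deltas": [-46,-38,0,0,0,0,1,-46,-38,0,0,0,0,1,0,0,0,0,0,-10,1,0,0,0,0,0,-10,1,0,0,0,0,0,-5.5,1]
}}

```text
time_s: 1.98
position: [547.9, -115.4, 250.7]
tool_rot: [0.115, -3.138, -0.001]
force: [1.1, -0.3, -0.5]
width: 1.003
gripper_force: 0.0
```

Request:
{"api": "servo_tool", "payload": {
  "deltas": [0,0,0,0,0,0,1,0,0,0,0,0,0,1]
}}

```text
time_s: 2.22
position: [547.9, -115.1, 251.1]
tool_rot: [0.105, -3.14, -0.0]
force: [0.1, 0.4, -0.3]
width: 0.998
gripper_force: 0.0
```

```bash
python3 - <<'E'
from h import *
go(560,-85,80,94)
s=sensors.read_state(); im=grab_frame("wrist"); cv2.imwrite("pics/w1.png",im)
import pickle; pickle.dump(s,open("s1.pkl","wb"))
E
```

```text
pos [ 547.9 -115.1  251.1] ydeg 93.8 zaxis [-0.  0. -1.] w 0.998 t 2.225 j [-0.21  0.12  0.25  1.7   0.   -0.27]
delta tool [-14.1  29.2 171.1] turn z -0.2
```

View pics/w1.png

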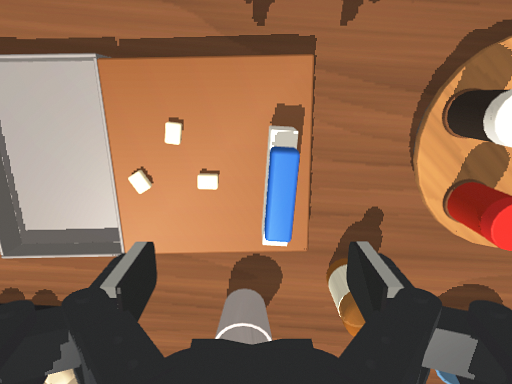

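The wrist view shows the board top from (97,55) to (310,250) and the tub to its left. The scraper grip is at (282,195), with chips at (173,133), (140,181) and (208,181).

```bash
python3 - <<'E'
from h import *
import pickle; s=pickle.load(open("s1.pkl","rb")); im=cv2.imread("pics/w1.png"); hsv=cv2.cvtColor(im,cv2.COLOR_BGR2HSV)
for p in [(97,55),(315,53),(307,250),(121,253)]: print("board",p,onz("wrist",*p,45,s))
def rect(lo,hi,b,z,n,a=30):
    m=np.zeros(im.shape[:2],np.uint8); m[b[1]:b[3],b[0]:b[2]]=cv2.inRange(hsv,lo,hi)[b[1]:b[3],b[0]:b[2]]
    for c in cv2.findContours(m,0,1)[0]:
        if cv2.contourArea(c)<a: continue
        P=np.array([onz("wrist",*p[0],z,s)[:2] for p in c],np.float32); rc=cv2.minAreaRect(P); q=cv2.boxPoints(rc); e=max((q[1]-q[0],q[2]-q[1]),key=np.linalg.norm)
        print(n,np.round(rc[0],1),np.round(rc[1],1),round(np.degrees(np.arctan2(e[1],e[0]))%180,1))
rect((100,150,180),(125,255,255),(255,120,305,250),111,"grip top")
rect((100,150,60),(125,255,255),(255,120,305,250),111,"grip all")
rect((10,10,170),(40,150,255),(120,110,230,205),54,"chip")
g=cv2.inRange(hsv,(5,100,60),(15,255,255)); 
E
```

```text
board (97, 55) [ 450.3 -276.5   45. ]
board (315, 53) [433.4 -59.3  45. ]
board (307, 250) [650.  -42.1  45. ]
board (121, 253) [ 668.7 -262.6   45. ]
grip top [566.3 -86.8] [86.  24.5] 0.5
grip all [564.3 -87.3] [89.9 25.6] 0.6
chip [ 554.9 -199.4] [ 91.5 120.8] 92.8
```

Request:
{"api": "servo_tool", "payload": {
  "deltas": [-19,27,40,0,0,0,1,0,0,0,0,0,3.2,1,0,0,44,0,0,0,1,0,0,45,0,0,0,1,0,0,0,0,0,0,1],
  "force": 60
}}

```text
time_s: 2.9
position: [563.0, -86.5, 119.1]
tool_rot: [0.02, -3.135, -0.002]
force: [-0.5, 0.4, 0.1]
width: 0.999
gripper_force: 0.0
```

```bash
python3 - <<'E'
from h import *
import pickle; s=pickle.load(open("s1.pkl","rb"))
for p in [(173,133),(140,181),(208,181)]: print("chip",onz("wrist",*p,54,s))
go(565,-87,77,90.6)
s=sensors.read_state(); im=grab_frame("wrist"); cv2.imwrite("pics/w2.png",im)
E
```

```text
chip [ 521.3 -199.    54. ]
chip [ 575.6 -234.7   54. ]
chip [ 570.6 -161.1   54. ]
pos [563.  -86.5 119.1] ydeg 90.7 zaxis [-0.006  0.001 -1.   ] w 0.999 t 2.9 j [-0.15  0.13  0.    1.45 -0.   -0.17]
delta tool [-2.2 -0.6 42.1] turn z 0.1
```

View pics/w2.png

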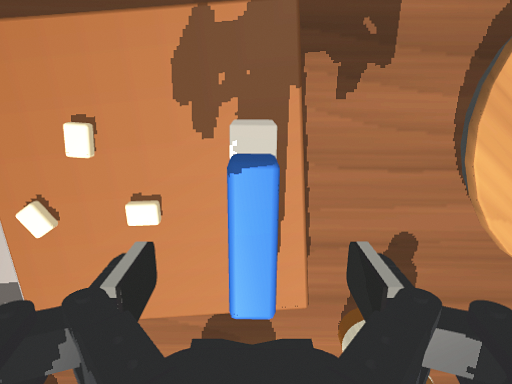

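The grip (228–278, 155–318) sits centred between the fingers and aligned with them. I'll descend and close.

Request:
{"api": "servo_tool", "payload": {
  "deltas": [-2,0,22,0,0,0,1,0,0,20,0,0,0,1,0,0,0,0,0,0,0,0,0,0,0,0,0,0,0,0,0,0,0,0,0],
  "force": 60
}}

```text
time_s: 3.58
position: [567.9, -87.0, 82.0]
tool_rot: [-0.021, 3.139, -0.001]
force: [0.3, -0.7, 0.1]
width: 0.378
gripper_force: 0.0
```

Request:
{"api": "servo_tool", "payload": {
  "deltas": [0,0,0,0,0,0,0,0,0,0,0,0,0,0,0,0,0,0,0,0,0]
}}

```text
time_s: 3.95
position: [567.8, -86.9, 81.8]
tool_rot: [-0.021, 3.139, -0.0]
force: [-0.6, 0.9, 6.6]
width: 0.294
gripper_force: 59.4
```

```bash
python3 - <<'E'
from h import *
c=np.array([550.6,-160.1]);a=np.radians(4.3);Rb=np.array([[np.cos(a),-np.sin(a)],[np.sin(a),np.cos(a)]])
for p in [(521.3,-199.),(575.6,-234.7),(570.6,-161.1),(565,-87)]: print((Rb.T@(np.array(p)-c)).round(1))
for q in [(-5,68),(-5,-125),(0,40)]: print(q,(c+Rb@q).round(1))
x,y=c+Rb@(-5,68); go(x,y,80,94.3)
E
```

```text
[-32.1 -36.6]
[ 19.3 -76.3]
[19.9 -2.5]
[19.8 71.8]
(-5, 68) [540.5 -92.7]
(-5, -125) [ 555.  -285.1]
(0, 40) [ 547.6 -120.2]
pos [567.8 -86.9  81.8] ydeg 90.8 zaxis [ 0.002 -0.    -1.   ] w 0.294 t 3.95 j [-0.15  0.14 -0.06  1.37  0.   -0.17]
delta tool [27.3 -5.4  1.8] turn z -3.5
```

Request:
{"api": "servo_tool", "payload": {
  "deltas": [0,0,-2,0,0,0,0,14,-3,0,0,0,0,0,13,-2,0,0,0,0,0,0,0,0,0,0,-3.5,0,0,0,0,0,0,0,0]
}}

```text
time_s: 4.58
position: [539.2, -92.4, 82.2]
tool_rot: [0.116, -3.139, -0.0]
force: [0.3, 0.3, -2.2]
width: 0.294
gripper_force: 59.0
```

```bash
python3 - <<'E'
from h import *
go(555,-285,82,94.3)
print(sensors.read_state()["force"])
im=grab_frame("scene"); cv2.imwrite("pics/s2.png",cv2.resize(im[160:360,90:330],None,fx=3,fy=3))
E
```

```text
pos [539.2 -92.4  82.2] ydeg 94.2 zaxis [-0.  0. -1.] w 0.294 t 4.575 j [-0.17  0.08 -0.12  1.37 -0.   -0.24]
delta tool [  -1.5 -193.2    0.2] turn z -0.1
[ 0.32441692  0.314561   -2.21525381]
```

View pics/s2.png

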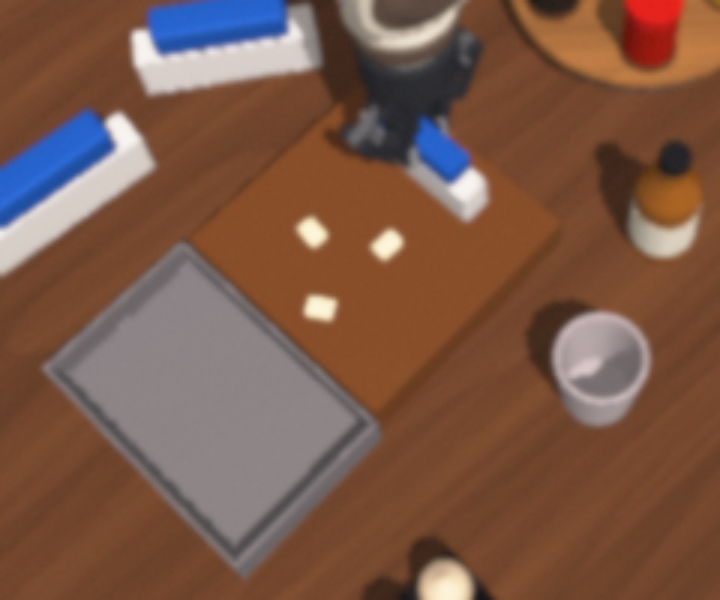

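The scraper is held and lifted clear, and the chips lie ahead of it. Now the sweep.

Request:
{"api": "servo_tool", "payload": {
  "deltas": [0,-14,0,0,0,0,0,0,-14,0,0,0,0,0,0,-14,0,0,0,0,0,0,-14,0,0,0,0,0,0,-14,0,0,0,0,0]
}}

```text
time_s: 5.25
position: [545.4, -163.2, 82.2]
tool_rot: [0.116, -3.139, -0.0]
force: [-0.1, 0.8, -2.9]
width: 0.297
gripper_force: 59.0
```

Request:
{"api": "servo_tool", "payload": {
  "deltas": [0,-14,0,0,0,0,0,0,-14,0,0,0,0,0,0,-14,0,0,0,0,0,0,-14,0,0,0,0,0,0,-14,0,0,0,0,0]
}}

```text
time_s: 5.88
position: [550.6, -232.8, 82.2]
tool_rot: [0.117, -3.139, -0.0]
force: [-0.1, 1.0, -2.3]
width: 0.294
gripper_force: 59.1
```

Request:
{"api": "servo_tool", "payload": {
  "deltas": [0,-14,0,0,0,0,0,0,-14,0,0,0,0,0,0,-14,0,0,0,0,0,0,-14,0,0,0,0,0,0,0,0,0,0,0,0]
}}

```text
time_s: 6.5
position: [554.7, -288.7, 82.1]
tool_rot: [0.115, -3.139, -0.0]
force: [-0.7, 0.0, -1.8]
width: 0.298
gripper_force: 59.2
```

```bash
python3 - <<'E'
from h import *
go(547.6,-120.2,82,94.3)
print(sensors.read_state()["force"])
im=grab_frame("scene"); cv2.imwrite("pics/s3.png",cv2.resize(im[160:360,90:330],None,fx=3,fy=3))
E
```

```text
pos [ 554.7 -288.7   82.1] ydeg 94.2 zaxis [-0.  0. -1.] w 0.298 t 6.5 j [-0.48  0.26  0.09  1.4  -0.   -0.55]
delta tool [-5.300e+00  1.686e+02  1.000e-01] turn z -0.1
[-0.6925496   0.00349236 -1.77186233]
```

View pics/s3.png

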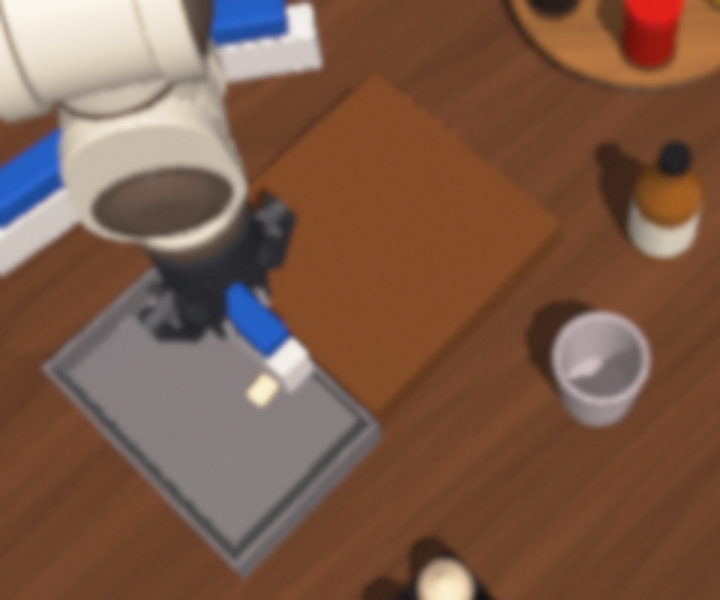

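The board is clear, and one chip shows in the tub at (262,390) with the others hidden by the gripper. I'll lift, move back and look again.

Request:
{"api": "servo_tool", "payload": {
  "deltas": [0,0,-15,0,0,0,0,-1,40,0,0,0,0,0,-1,45,0,0,0,0,0,-2,45,0,0,0,0,0,-1,38,0,0,0,0,0]
}}

```text
time_s: 7.18
position: [547.3, -117.8, 98.8]
tool_rot: [-0.119, 3.138, -0.0]
force: [0.1, 0.4, -1.9]
width: 0.291
gripper_force: 59.4
```

Request:
{"api": "servo_tool", "payload": {
  "deltas": [0,0,0,0,0,0,0]
}}

```text
time_s: 7.3
position: [547.4, -117.1, 98.9]
tool_rot: [-0.123, 3.138, 0.0]
force: [-0.3, 0.2, -2.3]
width: 0.293
gripper_force: 59.6
```

```bash
python3 - <<'E'
from h import *
go(547.6,-120.2,82,94.3)
im=grab_frame("scene"); cv2.imwrite("pics/s4.png",cv2.resize(im[160:360,90:330],None,fx=3,fy=3))
t=grab_frame("top")
hsv=cv2.cvtColor(t,cv2.COLOR_BGR2HSV); m=cv2.inRange(hsv,(10,25,170),(35,150,255)); m[:165]=0;m[250:]=0;m[:,:262]=0;m[:,400:]=0
for c in cv2.findContours(m,0,1)[0]:
    M=cv2.moments(c)
    if M["m00"]>8: u,v=M["m10"]/M["m00"],M["m01"]/M["m00"]; print(round(u),round(v),M["m00"],onz("top",u,v,12))
E
```

```text
pos [ 547.4 -117.1   98.9] ydeg 94.5 zaxis [ 0.002  0.    -1.   ] w 0.293 t 7.3 j [-0.21  0.1  -0.07  1.4   0.   -0.29]
delta tool [ 0.1 -3.1 16.9] turn z 0.2
347 218 33.5 [ 528.4 -291.4   12. ]
351 200 84.0 [ 582.  -300.5   12. ]
300 206 5461.0 [ 548.6 -151.    12. ]
```

View pics/s4.png

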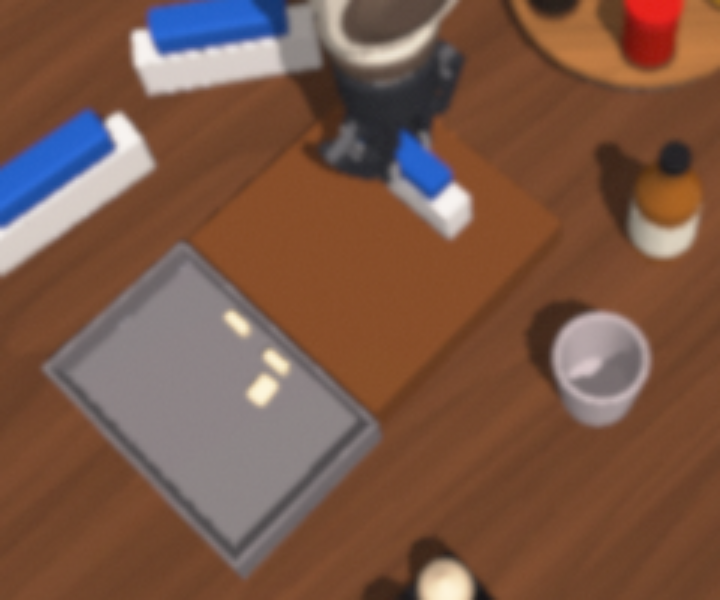

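All three chips are in the tub at (237,323), (276,362) and (262,390). I'll set the scraper down and release it.

Request:
{"api": "servo_tool", "payload": {
  "deltas": [0,0,10,0,0,0,0,0,0,6.5,0,0,0,0,0,0,0,0,0,0,0,0,0,0,0,0,0,0,0,0,0,0,0,0,0.5]
}}

```text
time_s: 8.02
position: [547.2, -120.4, 80.7]
tool_rot: [-0.115, 3.139, -0.0]
force: [0.3, 0.0, -0.3]
width: 0.487
gripper_force: 0.0
```

Request:
{"api": "servo_tool", "payload": {
  "deltas": [0,0,0,0,0,0,0.6,0,0,0,0,0,0,0.8,0,0,0,0,0,0,1,0,0,-20,0,0,0,1,0,0,-50,0,0,0,1]
}}

```text
time_s: 8.65
position: [545.9, -119.5, 149.2]
tool_rot: [0.117, -3.135, -0.002]
force: [0.4, -0.5, 0.2]
width: 1.003
gripper_force: 0.0
```

Request:
{"api": "servo_tool", "payload": {
  "deltas": [0,0,-50,0,0,0,1,0,0,-50,0,0,0,1,0,0,0,0,0,0,1]
}}

```text
time_s: 9.02
position: [548.5, -120.0, 255.2]
tool_rot: [-0.117, 3.133, -0.003]
force: [0.2, -0.2, -0.2]
width: 0.996
gripper_force: 0.0
```

```bash
python3 - <<'E'
from h import *
im=grab_frame("wrist"); cv2.imwrite("pics/w3.png",im)
go(514,189.4,230,228)
E
```

```text
pos [ 547.9 -119.9  252.5] ydeg 94.3 zaxis [ 0.003 -0.001 -1.   ] w 1.005 t 9.075 j [-0.22  0.12  0.25  1.7  -0.   -0.29]
delta tool [ 10.9 311.   22.1] turn z -133.7
```

View pics/w3.png

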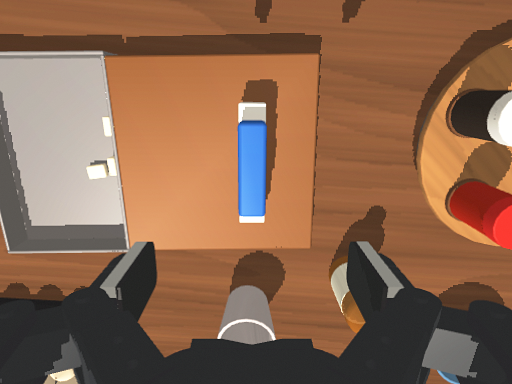

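The scraper stands upright on the board at (252,160), with the chips in the tub. On to the carousel.

Request:
{"api": "servo_tool", "payload": {
  "deltas": [2,62,0,0,0,0,1,2,62,0,0,0,0,1,2,62,0,0,0,0,1,2,62,0,0,0,0,1,3,62,0,0,0,0,1]
}}

```text
time_s: 9.7
position: [512.3, 190.3, 249.2]
tool_rot: [0.117, -3.138, 0.001]
force: [0.3, -0.5, -0.0]
width: 0.998
gripper_force: 0.0
```

Request:
{"api": "servo_tool", "payload": {
  "deltas": [0,0,0,0,0,-10.3,1,0,0,0,0,0,-10.3,1,0,0,0,0,0,-10.3,1,0,0,0,0,0,-10.3,1,0,0,0,0,0,-10.3,1]
}}

```text
time_s: 10.32
position: [512.7, 188.4, 249.1]
tool_rot: [1.477, -2.77, -0.0]
force: [0.5, 0.4, -0.2]
width: 1.001
gripper_force: 0.0
```

Request:
{"api": "servo_tool", "payload": {
  "deltas": [0,0,0,0,0,-10.3,1,0,0,0,0,0,-10.3,1,0,0,0,0,0,-10.3,1,0,0,0,0,0,-10.3,1,0,0,0,0,0,-10.3,1]
}}

```text
time_s: 10.95
position: [512.8, 188.4, 249.1]
tool_rot: [2.534, -1.854, -0.002]
force: [0.7, -0.2, 0.1]
width: 0.997
gripper_force: 0.0
```

Request:
{"api": "servo_tool", "payload": {
  "deltas": [0,0,0,0,0,-10.3,1,0,0,0,0,0,-10.3,1,0,0,0,0,0,-10.3,1,0,0,0,0,0,0,1]
}}

```text
time_s: 11.45
position: [512.8, 188.4, 249.4]
tool_rot: [2.933, -1.123, -0.002]
force: [-1.0, 0.1, -0.7]
width: 0.996
gripper_force: 0.0
```

```bash
python3 - <<'E'
from h import *
import pickle
s=sensors.read_state(); im=grab_frame("wrist"); cv2.imwrite("pics/w4.png",im); pickle.dump(s,open("s4.pkl","wb"))
go(514,189.4,150,228)
E
```

```text
pos [512.9 188.4 249.6] ydeg -132.1 zaxis [-0.002 -0.001 -1.   ] w 1.003 t 11.5 j [ 0.35  0.09  0.21  1.7  -0.   -2.06]
delta tool [ 0.3 -1.6 99.6] turn z -0.1
```

View pics/w4.png

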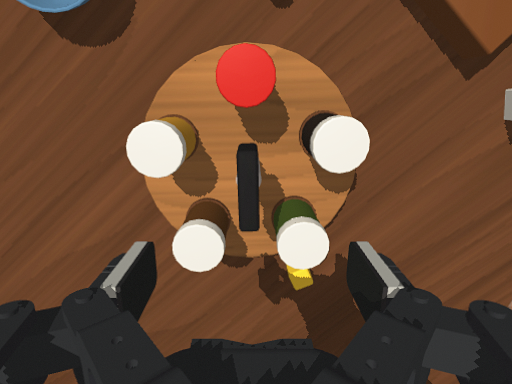

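The wrist view from above shows the handle at (248,187), upright and centred between the fingers. The red cap is at (246,75) and the yellow post at (300,278).

```bash
python3 - <<'E'
from h import *
import pickle
from scipy.optimize import least_squares
s=pickle.load(open("s4.pkl","rb")); im=cv2.imread("pics/w4.png"); hsv=cv2.cvtColor(im,cv2.COLOR_BGR2HSV)
def blob(lo,hi,b,z,n,a=100):
    m=np.zeros(im.shape[:2],np.uint8); m[b[1]:b[3],b[0]:b[2]]=cv2.inRange(hsv,lo,hi)[b[1]:b[3],b[0]:b[2]]
    c=max(cv2.findContours(m,0,1)[0],key=cv2.contourArea)
    P=np.array([onz("wrist",*p[0],z,s)[:2] for p in c],np.float32); rc=cv2.minAreaRect(P)
    q=cv2.boxPoints(rc); e=max((q[1]-q[0],q[2]-q[1]),key=np.linalg.norm)
    print(n,np.round(rc[0],1),np.round(rc[1],1),"long",round(np.degrees(np.arctan2(e[1],e[0])),1)); return np.array(rc[0])
C=[blob((0,0,200),(179,50,255),b,114,"w",) for b in [(115,110,192,185),(305,105,380,180),(165,215,230,275),(270,215,335,275)]]
C.append(blob((0,200,150),(5,255,255),(205,35,285,115),114,"red"))
blob((0,0,0),(179,255,50),(228,140,262,235),162,"handle")
y=blob((22,150,190),(35,255,255),(280,262,320,295),60,"yel",10)
C=np.array(C); f=least_squares(lambda p:np.hypot(*(C-p).T)-85,[514,189]); c=f.x
print("axis",c.round(1),f.fun.round(1)); ang=lambda p:np.degrees(np.arctan2(*(p-c)[::-1]))
for p in C: print(round(ang(p),1))
print("pointer",ang(y),np.hypot(*(y-c)))
go(*c,125,228)
E
```

```text
w [586.4 233.7] [47.9 48.2] long -0.7
w [482.3 111.3] [48.1 48.4] long -41.9
w [494.6 271.9] [48.6 48.9] long -76.5
w [430.8 196.2] [50.4 48.8] long 22.4
red [577.  135.3] [48.5 45. ] long 70.4
handle [516.6 187.5] [15.2 66.6] long -40.5
yel [381.2 232.1] [30.  11.8] long 35.4
axis [514.1 190. ] [-0.5 -0.1 -0.8 -1.5 -1.6]
31.1
-112.0
103.4
175.8
-41.0
pointer 162.41023805667987 139.49626408583737
pos [512.9 188.4 249.6] ydeg -132.1 zaxis [-0.002 -0.001 -1.   ] w 1.003 t 11.5 j [ 0.35  0.09  0.21  1.7  -0.   -2.06]
delta tool [  0.   -2.2 124.6] turn z -0.1
```

Request:
{"api": "servo_tool", "payload": {
  "deltas": [1,-2,30,0,0,-1.6,1,0,0,45,0,0,0,1,0,0,35,0,0,0,1,0,0,14,0,0,0,1,0,0,0,0,0,0,0],
  "force": 50
}}

```text
time_s: 12.12
position: [514.9, 189.2, 126.4]
tool_rot: [2.948, -1.083, -0.001]
force: [-0.4, 0.9, 0.1]
width: 0.815
gripper_force: 0.0
```

Request:
{"api": "servo_tool", "payload": {
  "deltas": [0,0,0,0,0,0,0,0,0,0,0,0,0,0,0,0,0,0,0,0,0,0,0,0,0,0,0,0,0,0,0,0,0,0,0]
}}

```text
time_s: 12.75
position: [515.5, 189.3, 127.8]
tool_rot: [-2.949, 1.08, -0.002]
force: [0.1, -0.9, 5.8]
width: 0.175
gripper_force: 51.4
```

```bash
python3 - <<'E'
from h import *
go(514.1,190,125,72); print(sensors.read_state()["gripper_force"])
im=cv2.imread("pics/top0.png"); hsv=cv2.cvtColor(im,cv2.COLOR_BGR2HSV)
sub=hsv[228:266,144:178]; ok=(sub[...,0]>20)&(sub[...,0]<36)&(sub[...,1]>130)
print(np.where(ok,sub[...,2],0)[6:34,2:30])
E
```

```text
pos [515.5 189.3 127.8] ydeg -130.2 zaxis [ 0.001  0.    -1.   ] w 0.175 t 12.75 j [ 0.35  0.07 -0.04  1.46 -0.   -2.09]
delta tool [-1.5  0.4  2.8] turn z 157.8
51.38417422771454
[[  0   0   0   0   0   0   0   0   0   0   0   0   0   0   0   0   0   0
    0   0   0   0   0   0   0   0   0   0]
 [  0   0   0   0   0   0   0   0   0   0   0   0   0   0   0   0   0   0
    0   0   0   0   0   0   0   0   0   0]
 [  0   0   0   0   0   0   0   0   0   0   0   0   0   0   0   0   0   0
    0   0   0   0   0   0   0   0   0   0]
 [  0   0   0   0   0   0   0   0   0   0   0   0   0   0   0   0   0   0
    0   0   0   0   0   0   0   0   0   0]
 [  0   0   0   0   0   0   0   0   0   0   0   0   0   0   0   0   0   0
    0   0   0   0   0   0   0   0   0   0]
 [  0   0   0   0   0   0   0   0   0   0   0   0   0   0   0   0   0   0
    0   0   0   0   0   0   0   0   0   0]
 [  0   0   0   0   0   0   0   0   0   0   0   0   0   0   0   0   0   0
    0   0   0   0   0   0   0   0   0   0]
 [  0   0   0   0   0   0   0   0   0   0   0   0   0   0   0   0   0   0
    0   0   0   0   0   0  
[... 1656 characters left out ...]
  0   0   0   0   0   0   0   0 209 236 252 245 216 192 190 188 174 139
    0   0   0   0   0   0   0   0   0   0]
 [  0   0   0   0   0   0   0   0   0 164 183 183 168 160 164 164 148   0
    0   0   0   0   0   0   0   0   0   0]
 [  0   0   0   0   0   0   0   0   0   0   0   0   0   0   0   0   0   0
    0   0   0   0   0   0   0   0   0   0]
 [  0   0   0   0   0   0   0   0   0   0   0   0   0   0   0   0   0   0
    0   0   0   0   0   0   0   0   0   0]
 [  0   0   0   0   0   0   0   0   0   0   0   0   0   0   0   0   0   0
    0   0   0   0   0   0   0   0   0   0]
 [  0   0   0   0   0   0   0   0   0   0   0   0   0   0   0   0   0   0
    0   0   0   0   0   0   0   0   0   0]]
```

Request:
{"api": "servo_tool", "payload": {
  "deltas": [0,0,0,0,0,6,0,0,0,0,0,0,10,0,0,0,0,0,0,10,0,0,0,0,0,0,10,0,0,0,0,0,0,10,0]
}}

```text
time_s: 13.38
position: [514.5, 188.8, 127.8]
tool_rot: [2.286, -2.153, -0.0]
force: [-8.9, -4.7, 8.7]
width: 0.181
gripper_force: 51.9
```

Request:
{"api": "servo_tool", "payload": {
  "deltas": [0,0,0,0,0,10,0,0,0,0,0,0,10,0,0,0,0,0,0,10,0,0,0,0,0,0,10,0,0,0,0,0,0,10,0]
}}

```text
time_s: 14.0
position: [513.3, 189.2, 127.8]
tool_rot: [1.162, -2.916, -0.002]
force: [-16.2, -1.8, 10.9]
width: 0.178
gripper_force: 52.2
```

Request:
{"api": "servo_tool", "payload": {
  "deltas": [0,0,0,0,0,10,0,0,0,0,0,0,10,0,0,0,0,0,0,10,0,0,0,0,0,0,10,0,0,0,0,0,0,6,0]
}}

```text
time_s: 14.62
position: [512.9, 190.3, 127.8]
tool_rot: [-0.066, -3.137, -0.003]
force: [-16.6, 5.3, 10.7]
width: 0.184
gripper_force: 52.2
```

Request:
{"api": "servo_tool", "payload": {
  "deltas": [0,0,0,0,0,0,0,0,0,0,0,0,0,0]
}}

```text
time_s: 14.88
position: [512.9, 190.3, 127.8]
tool_rot: [-0.059, -3.137, -0.003]
force: [-18.3, 4.4, 12.1]
width: 0.179
gripper_force: 52.2
```

```bash
python3 - <<'E'
from h import *
c=np.array([514.1,190]); p=onz("top",155.3,250.5,60)[:2]; print("post",p,np.hypot(*(p-c)),np.degrees(np.arctan2(*(p-c)[::-1])))
go(514.1,190,125,73.5)
s=sensors.read_state(); im=grab_frame("wrist"); cv2.imwrite("pics/w5.png",im)
t=grab_frame("top"); cv2.imwrite("pics/t5.png",cv2.resize(t[150:270,120:280],None,fx=5,fy=5))
hsv=cv2.cvtColor(t,cv2.COLOR_BGR2HSV)
for n,lo,hi,z in(("red",(0,200,90),(4,255,255),114),("white",(0,0,190),(179,60,255),114)):
    m=cv2.inRange(hsv,lo,hi); m[:150]=0;m[250:]=0;m[:,:130]=0;m[:,225:]=0
    for k in cv2.findContours(m,0,1)[0]:
        if cv2.contourArea(k)<60: continue
        P=np.array([onz("top",*q[0],z)[:2] for q in k],np.float32); rc=cv2.minAreaRect(P); q=np.array(rc[0]); print(n,q.round(1),np.round(rc[1]),np.degrees(np.arctan2(*(q-c)[::-1])).round(1),np.hypot(*(q-c)).round(1))
E
```

```text
post [373.1 235.7] 148.22108486986593 162.04179191362238
pos [512.9 190.3 127.8] ydeg 87.8 zaxis [-0.004  0.002 -1.   ] w 0.179 t 14.875 j [ 0.35  0.07 -0.04  1.46  0.    0.39]
delta tool [-1.2 -0.3  2.8] turn z 14.3
red [432.1 172.7] [50. 23.] -168.1 83.9
white [485.6 110.3] [51. 48.] -109.7 84.6
white [580.9 137.2] [47. 49.] -38.3 85.2
white [508.  258.8] [277. 109.] 95.1 69.1
```

View pics/t5.png

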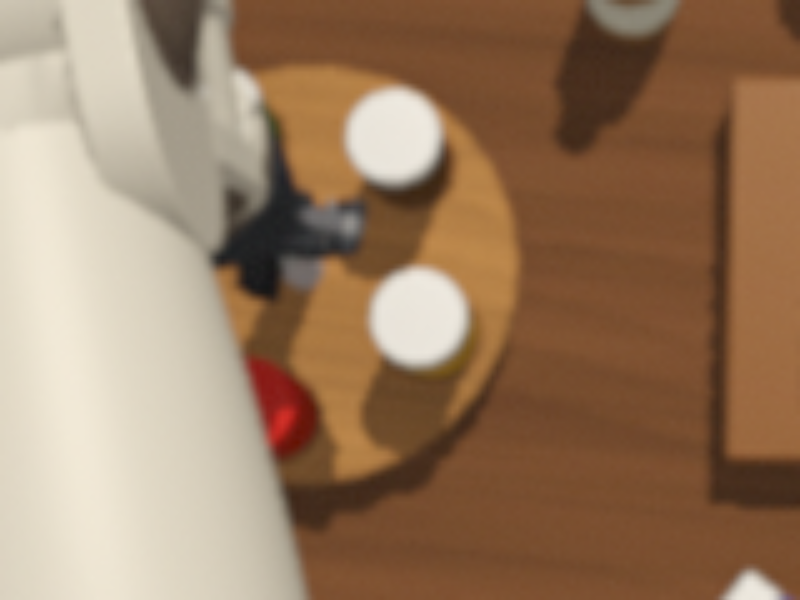

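In the top view the red cap is partly hidden at (280,410). The white caps put the red jar at 178°, and the pointer is at 162°, so 16° remain.

Request:
{"api": "servo_tool", "payload": {
  "deltas": [0,0,0,0,0,8,0,0,0,0,0,0,8,0,0,0,0,0,0,0,0,0,0,0,0,0,0,0,0,0,0,0,0,0,0]
}}

```text
time_s: 15.6
position: [513.0, 190.7, 127.8]
tool_rot: [-0.495, -3.098, -0.003]
force: [-16.8, 7.5, 10.5]
width: 0.18
gripper_force: 52.1
```

```bash
python3 - <<'E'
from h import *
c=np.array([514.1,190]); go(514.1,190,125,72); s=sensors.read_state(); print(s["gripper_force"])
for cam in("top","scene"):
    t=grab_frame(cam); hsv=cv2.cvtColor(t,cv2.COLOR_BGR2HSV)
    m=cv2.inRange(hsv,(0,0,190),(179,60,255))
    for k in cv2.findContours(m,0,1)[0]:
        if not 40<cv2.contourArea(k)<900: continue
        P=np.array([onz(cam,*q[0],114)[:2] for q in k],np.float32); rc=cv2.minAreaRect(P); q=np.array(rc[0])
        if abs(np.hypot(*(q-c))-85)<12: print(cam,q.round(1),np.round(rc[1]),np.degrees(np.arctan2(*(q-c)[::-1])).round(1))
    if cam=="scene": cv2.imwrite("pics/s6.png",cv2.resize(t[80:300,90:410],None,fx=2.5,fy=2.5))
E
```

```text
pos [513.  190.7 127.8] ydeg 71.9 zaxis [-0.004  0.003 -1.   ] w 0.18 t 15.6 j [ 0.35  0.07 -0.04  1.46  0.    0.67]
delta tool [-1.3 -0.4  2.8] turn z -0.1
52.14859485626221
top [464.4 120.8] [48. 48.] -125.7
top [563.2 121. ] [47. 49.] -54.5
top [596.  209.6] [48. 36.] 13.4
scene [566.1 120.1] [51. 54.] -53.4
scene [597.5 213.1] [47. 55.] 15.5
scene [465.6 119.9] [50. 56.] -124.7
scene [522.3 274.3] [41. 54.] 84.4
```

View pics/s6.png

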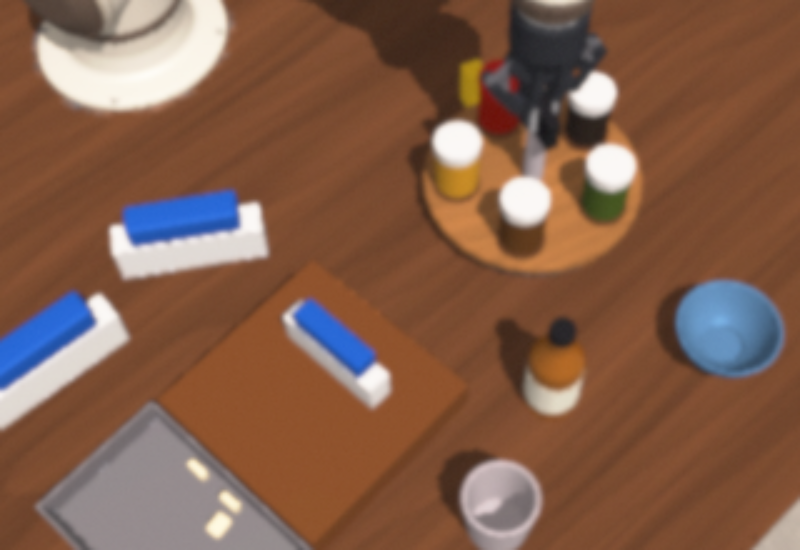

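The red jar at (500,100) now sits at the yellow post at (470,83). The caps put it at about 162°, which matches the pointer, and the grip force is 52 N. The scraper is upright and the chips are in the tub.

```bash
python3 -c "
from h import *
print(r.hand_in())"
```

```text
the job is handed in; nothing more can be done
None
```

The job is handed in, with no verdict returned: all three chips are in the tub, the scraper stands upright and released on the board, and the red jar is held at the yellow pointer (within about 1°) with 52 N of grip.

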